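# Key a specimen carrier onto its drive and press it home

### The arm

A 7-joint arm with a two-finger parallel gripper is mounted at the origin on the work surface; the furniture and walls round the work are solid. World frame = base frame: x ahead of the robot, y to its left, z up, the work surface at z = 0. Lengths are in m, angles in degrees, forces in N, time in s.
With the tool pointing down it reaches from about 0.35 to 0.775 m from the base axis. Payload 3.1 kg.
Tool frame: the origin (TCP) lies on the centre line of the jaws, within the pads' length; the fingertips stand 17 mm ahead of it and the grasp point (between the pads) lies 2 mm behind it (robot.tip_reach is the distance from the TCP to the fingertips, in m); z points along the fingers, y is the direction in which the jaws open and shut (so a half turn about z gives the same grasp; the last joint's range is limited). The gripper opens to 85 mm and grips with 20 to 120 N. Pads are 22 mm wide; open, the fingers measure 114 mm over their backs; the gripper's body (76 mm by 85 mm) begins 54 mm behind the grasp point. The pads swing forward as they close: fully open they stand 13 mm farther back than shut.
Start: joints at [-72.233, 17.813, 0.802, 86.603, -0.252, 75.585, -1.558], TCP at [0.189, 0.516, 0.248] pointing down, gripper open.
Joint ranges: [-154.91, 154.91], [-16.99, 109.72], [-72.82, 74.43], [7.12, 147.25], [-82.49, 262.49], [11.32, 116.49], [-174.64, 174.64]. Speed limits (degrees/s): [159.86, 159.86, 180, 180, 180, 180, 180].

### API

Orientations are given as [roll, pitch, yaw] about the fixed x, y, z axes, in that order (R = Rz(yaw) Ry(pitch) Rx(roll)).
In Python, from station import robot, fingers, vision, workorder, recognise gives the robot as it stands. Calls block until the motion is done:
- robot.move_to(position, orientation): joint-space move of the TCP to a pose.
- robot.line_to(position, orientation=None, velocity=0.15, f_stop=None): straight line of the TCP; orientation=None keeps the orientation; velocity is the mean speed in m/s. With f_stop (N) it stops when the force on the tool has changed by that much, and returns True; else False.
- robot.move_j(angles): joint-space move.
- fingers.gripper_to(opening, force=None): opening from 0.0 (shut) to 1.0 (fully open); force is the grip in N (None keeps the last); returns when the fingers have stopped.
- robot.pause(seconds).
- robot.inverse_kinematics(position, orientation): joint angles nearest the present ones, or None.
- vision.grab_frame(name): name is "scene" or "side" or "wrist"; returns the picture (384x512x3 uint8, red, green, blue); there is no depth.
- vision.calibration(name): a dict with "mtx" (3x3 intrinsics, pixels), "extrinsics" (4x4, takes a point from world to camera coordinates); the wrist camera has in their place "T_tool_cam" (4x4, takes a point from camera to tool coordinates, whose origin is the TCP and whose axes are the flange's). Camera axes: x right, y up, looking along -z (the intrinsics and any distortion apply to the point x, -y, -z); pixel columns grow to the right and rows downward; lengths in m; the calibration is good to about 2 mm. A picture is of the moment at which its call begins: read the wrist's pose just before it. calibration takes no time and is no camera call.
A pose or a line that the arm cannot do raises robot.PlanningError and nothing moves.
- workorder.close_job(): hands the job in, once; it reports no verdict.
Trained networks look in the newest picture that a camera, given by its name, has taken for a name from the list of things; names that differ only in an ending like _2 or _b are one class to them, and where a whole thing is asked for, a point or a joint stands for the part that bears it (a point fixed in the world has none). Each returns a list of dicts, best first, with "p" (0 to 1); they miss things now and then, are a little off and sometimes report something else, mostly with a low value. They report only what shows in the picture. A call takes as long as a camera call.
- recognise(label, camera): "rect" ([centre column, centre row, width, height] in pixels, round what is visible of it).
Readings, each from a call of its own:
- robot.current_time_s(): time.
- robot.current_joint_positions(): joint angles.
- robot.current_dq(): joint speeds.
- robot.current_joint_torque(): joint torques, N m.
- robot.current_tool_pos(): TCP position.
- robot.current_eef_rot(): TCP orientation.
- robot.current_contact_force(): force on the tool from outside, world axes, zero at the start.
- robot.current_torque(): the same for the moment, N m.
- robot.current_finger_gap(): opening from 0.0 (shut) to 1.0 (fully open).
Only numpy, scipy, OpenCV 4.12 (cv2) and the standard library are available. Lean on these libraries where they do the work, as an engineer would, in place of code of your own. Each camera call takes 0.05 s, during which the arm holds its last target. There are 200 camera calls.

### The job

The round specimen carrier is sitting proud in the well of the grinding drive because the notches underneath do not line up with the drive dogs. Leaving it in the well, turn it by its upright pin until it drops onto the dogs, then press it down on the middle until its plate is fully home, flush with the rim. Leave the other things on the bench where they are.

Things in the scene. Friction and masses are not known exactly. Their poses are not given: they have to be found in the camera images.
- well_rim (a point): centre of the mouth of the station's round well, on its axis, at rim height, 40 mm above the worktop. The well is 126 mm across and 26 mm deep. Hidden under the carrier, on the well floor, stand three drive dogs 8 mm high at unequal radii: the carrier drops in at just one angle of the full turn. That angle cannot be seen and differs every time. z is up.
- station: the grinding drive station, fixed to the worktop: a 156 mm square steel base plate 8 mm thick, on it a grey round housing of 146 mm outer diameter with the well; the point is the centre of its underside. Three sprung balls in the well's wall resist the carrier on its way down. Its yaw tells nothing of the dogs. The room's wall, with leads, runs along (0.49, -0.87), 0.12 m or more from its centre.
- carrier: the carrier: a loose aluminium disc 124.5 mm across, 26 mm thick, 0.3 to 0.55 kg, four dark 30 mm mounts flush in its top; the point is the centre of its underside, z up, x towards the pin. It turns in the well with 0.75 mm of play all round; turning takes 1 to 3 N at the pin. Not keyed, its plate lies level 8 mm above the rim; once home, the plate is flush with the rim.
- carrier_pin (a point): the carrier's turning pin: round, upright, steel, 16 mm across, 32 mm tall above the plate, 44 mm from the carrier's axis, 22 mm collar 3 mm high at its foot; the point is on its axis, 16 mm above the plate. Pushed round at 20 to 40 mm/s, either way, the carrier drops 3 to 5 mm at the right angle (window about 4 degrees) and the dogs then stop it hard.
- carrier_boss (a point): centre of the top of the carrier's central boss (steel, 24 mm across, 12 mm above the plate): where to press. It is 20 mm above well_rim while not keyed, 15 to 17.5 mm once dropped onto the dogs (the sprung balls then hold it, up to 4 degrees askew), 12 mm and level when home. To press it home from there takes some 8 to 20 N straight down: it gives way with a click.
- loupe_mid (a point): bystander: stand loupe, a black barrel 33 mm across and 35 mm tall, standing; the point is at its middle. Leave it alone.
- hex_slug_mid (a point): bystander: grey hexagonal steel bar end, 24 x 28 mm and 24 mm tall, standing; the point is at its middle. Leave it alone.
- notched_bar_mid (a point): bystander: bright square steel bar 10 x 55 x 10 mm with a small notch, lying on the worktop; the point is at its middle. Leave it alone.

How it is judged:
By the outcome, as a careful person would: the job done as asked, in the order asked, and still so for the second after the job is handed in, with the robot touching nothing.
It also fails if it takes over 54 s, if anything falls off the work surface, if the arm or the gripper's body presses on something with over 40 N, if the wrist force passes 120 N, or if a joint passes its speed limit or range.

## Working session

There is one attempt and no reset: what is moved stays moved. The work goes in short steps, each a Python script; the robot and the scene stay as the last script left them, time stands still between calls to the robot, and variables do not carry over. Pictures are saved under pics/ and viewed, about 8 in all and at most 12, crops included, and the job is handed in when it is done.

```bash
ls; mkdir -p pics
cat > h.py <<'E'
import numpy as np, cv2
from station import robot, fingers, vision, workorder, recognise
def ray(cam,u,v):
    c=vision.calibration(cam)
    K=np.array(c["mtx"]); 
    d=np.linalg.inv(K)@[u,v,1.]; d=d*[1,-1,-1]
    E=np.array(c["extrinsics"]); R=E[:3,:3]
    return -R.T@E[:3,3], R.T@d
def at_z(cam,u,v,z):
    o,d=ray(cam,u,v); return o+d*(z-o[2])/d[2]
def save(name,im): cv2.imwrite(f"pics/{name}.png",im[:,:,::-1])
def proj(cam,p):
    c=vision.calibration(cam); q=(np.array(c["extrinsics"])@[*p,1.])[:3]*[1,-1,-1]
    w=np.array(c["mtx"])@q; return w[:2]/w[2]
E
python3 - <<'E'
from h import *
a=vision.grab_frame("scene"); b=vision.grab_frame("side")
print({k:np.round(v,3).tolist() if not isinstance(v,(str,type(None))) else v for k,v in vision.calibration("scene").items()})
for c,z0 in(("scene",0),("side",0)):
    print(c, "cam at",ray(c,256,192)[0].round(3))
    for l,z in(("carrier_boss",.06),("carrier_pin",.064),("carrier",.048),("station",.04),("loupe_mid",.0175),("hex_slug_mid",.012),("notched_bar_mid",.005)):
        for r in recognise(l,c)[:2]:
            print(c,l,round(r["p"],2),np.round(r["rect"],1),at_z(c,*r["rect"][:2],z).round(4))
print(robot.current_time_s())
save("s1",a); save("d1",b)
E
```

```text
pics
{'mtx': [[402.632, 0.0, 255.484], [0.0, 402.632, 194.012], [0.0, 0.0, 1.0]], 'extrinsics': [[-0.531, -0.847, 0.02, 0.293], [0.405, -0.233, 0.884, -0.244], [-0.744, 0.477, 0.467, -0.597], [0.0, 0.0, 0.0, 1.0]]}
scene cam at [-0.189  0.476  0.488]
scene carrier_boss 0.74 [230.7 208.1  55.8  31.7] [0.4655 0.1184 0.06  ]
scene carrier_boss 0.17 [336.7 212.6  11.   11.9] [ 0.3367 -0.0658  0.06  ]
scene carrier_pin 0.63 [230.  208.6  55.2  32.8] [0.4583 0.1241 0.064 ]
scene carrier 0.67 [230.5 209.4  52.2  30.9] [0.4791 0.1115 0.048 ]
scene station 0.56 [233.4 226.2  89.7  48.5] [0.4275 0.1332 0.04  ]
scene loupe_mid 0.61 [179.5 265.1  13.2  21.3] [0.3914 0.2688 0.0175]
scene hex_slug_mid 0.51 [209.4 269.   16.2  20.7] [0.3591 0.2231 0.012 ]
scene hex_slug_mid 0.39 [231.1 208.1  55.1  31.4] [0.5384 0.0775 0.012 ]
scene notched_bar_mid 0.54 [232.2 226.2  89.2  49.6] [0.477  0.1088 0.005 ]
scene notched_bar_mid 0.49 [334.5 214.2  10.4  13.6] [ 0.4013 -0.1257  0.005 ]
side cam at [ 0.865 -0.366  0.795]
side carrier_boss 0.76 [282.2 211.4  47.3  60.8] [0.4938 0.0954 0.06  ]
side carrier_pin 0.91 [280.9 212.5  51.8  57.2] [0.4958 0.0891 0.064 ]
side carrier 0.87 [282.6 211.8  52.1  61.3] [0.489  0.1027 0.048 ]
side station 0.68 [279.4 229.9 100.   81.8] [0.5106 0.069  0.04  ]
side loupe_mid 0.7 [296.8 157.9  16.   14.4] [0.3919 0.2643 0.0175]
side hex_slug_mid 0.61 [274.1 166.8  14.3  17.3] [0.3693 0.2112 0.012 ]
side notched_bar_mid 0.68 [164.1 270.4  13.   15. ] [ 0.3962 -0.1371  0.005 ]
0.8
```

Run:
```python
import cv2,numpy as np
a=cv2.imread("pics/s1.png");b=cv2.imread("pics/d1.png")
f=lambda i,x,y,w,h:cv2.resize(i[y:y+h,x:x+w],(400,300),interpolation=3)
cv2.imwrite("pics/c1.png",np.vstack([np.hstack([cv2.resize(a,(400,300)),cv2.resize(b,(400,300))]),np.hstack([f(a,170,170,120,90),f(b,220,165,120,90)])]))
```

```text
(no output)
```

View pics/c1.png

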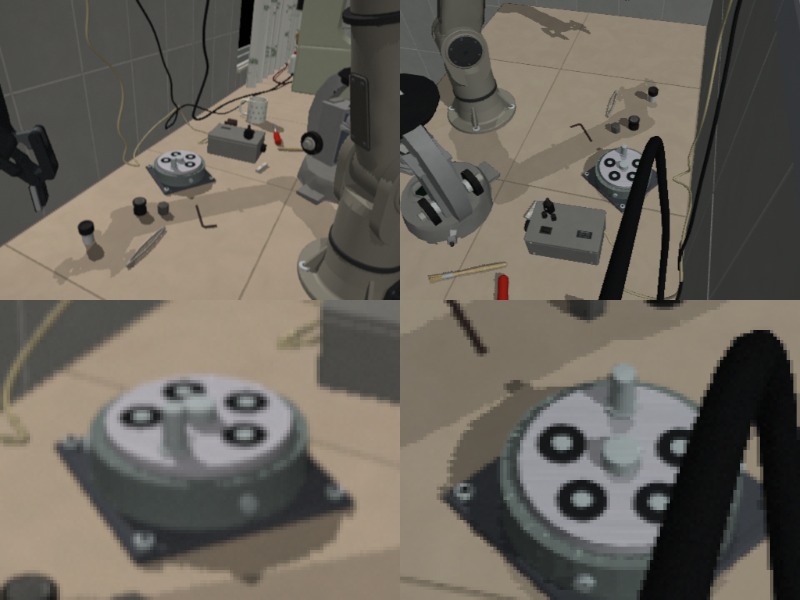

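Run:
```python
from h import *
def tri(a,b):
    A=[];y=[]
    for c,p in(("scene",a),("side",b)):
        o,d=ray(c,*p); d/=np.linalg.norm(d); P=np.eye(3)-np.outer(d,d); A.append(P); y.append(P@o)
    return np.linalg.lstsq(np.vstack(A),np.hstack(y),rcond=None)[0]
print("boss",at_z("scene",230,202.1,.06),at_z("side",286,208.5,.06),tri((230,202.1),(286,208.5)))
print("pin",at_z("scene",222.5,201.5,.08),at_z("side",287.5,186,.08))
print(robot.current_eef_rot(),robot.tip_reach); c=vision.calibration("wrist"); print({k:np.round(v,3) if not isinstance(v,str) else v for k,v in c.items()})
for p,z in(([.30,.27],.3),([.46,.10],.3)):
    for yaw in(0,90,180,-90):
        print(p,yaw,robot.inverse_kinematics([*p,z],[180,0,yaw]))
```

```text
boss [0.48933103 0.10697019 0.06      ] [0.49438966 0.10614912 0.06      ] [0.49302851 0.10618855 0.05831466]
pin [0.46774775 0.13652305 0.08      ] [0.46815583 0.13954261 0.08      ]
[ 1.79998355e+02 -1.76700329e-04  1.59847937e+02] 0.017
{'mtx': array([[275.166,   0.   , 253.543],
       [  0.   , 275.166, 191.419],
       [  0.   ,   0.   ,   1.   ]]), 'T_tool_cam': array([[ 0.001,  0.951,  0.309,  0.08 ],
       [ 1.   , -0.001,  0.   , -0.001],
       [ 0.   ,  0.309, -0.951, -0.126],
       [ 0.   ,  0.   ,  0.   ,  1.   ]])}
[0.3, 0.27] 0 [ -69.23866281   -1.88918646   24.262638    102.02684156    0.78891006
   79.69653699 -135.12880713]
[0.3, 0.27] 90 [-63.21712008  -1.62381265  18.4176331  101.85502003   0.52139236
  79.68607809 -44.89973751]
[0.3, 0.27] 180 [-51.62049126  -1.18737149   7.08516045 101.50611225   0.14885712
  79.67222904  45.43647625]
[0.3, 0.27] -90 [-4.56378570e+01 -9.88210718e-01  1.20954981e+00  1.01320637e+02
  2.12030135e-02  7.96673538e+01  1.35567710e+02]
[0.46, 0.1] 0 [-47.44614698   7.56575444  37.63644284  93.81519523  -4.67984574
  80.21258554 -99.25442806]
[0.46, 0.1] 90 [-45.78335793   7.45393809  35.69463348  93.76633796  -4.4054572
  80.19689066  -9.56729083]
[0.46, 0.1] 180 [-37.18998934   7.06731501  25.8019716   93.49954369  -3.11582091
  80.14592263  78.97490085]
[0.46, 0.1] -90 [-31.13948162   6.94789882  18.9314088   93.29968207  -2.28299594
  80.13254747 168.05414252]
```

```bash
cat >> h.py <<'E'
from scipy.spatial.transform import Rotation as Ro
def wray(u,v,pos,rot):
    c=vision.calibration("wrist"); T=np.array(c["T_tool_cam"]); R=Ro.from_euler("xyz",rot,degrees=True).as_matrix()
    d=np.linalg.inv(np.array(c["mtx"]))@[u,v,1.]*[1,-1,-1]
    return np.array(pos)+R@T[:3,3], R@T[:3,:3]@d
def wz(u,v,z,pos,rot):
    o,d=wray(u,v,pos,rot); return o+d*(z-o[2])/d[2]
E
python3 - <<'E'
from h import *
robot.move_to([.30,.27,.28],[180,0,180]); robot.move_to([.485,.106,.20],[180,0,180])
p,r=robot.current_tool_pos(),robot.current_eef_rot(); print(p,r,robot.current_joint_positions())
a=vision.grab_frame("wrist"); save("w1",a)
for l,z in(("carrier",.048),("station",.04)):
    for q in recognise(l,"wrist")[:2]: print(l,q, wz(*q["rect"][:2],z,p,r))
cv2.imwrite("pics/w1b.png",cv2.resize(a[:,:,::-1],(800,600),interpolation=cv2.INTER_CUBIC))
print(robot.current_time_s(),robot.current_contact_force())
E
```

```text
[0.4845096  0.10846107 0.1999505 ] [ 1.79923880e+02 -4.12335107e-02 -1.79809217e+02] [-34.57842976  14.03562145  24.29484464  99.96103388  -6.2963388
  67.35319288  81.69789157]
station {'rect': [252.2, 181.9, 144.3, 140.5], 'p': 0.78} [0.48642709 0.10614183 0.04      ]
station {'rect': [361.4, 61.1, 35.1, 29.4], 'p': 0.16} [0.3670344  0.20937656 0.04      ]
3.025 [-1.08756619  0.40199687  0.26069571]
```

View pics/w1b.png

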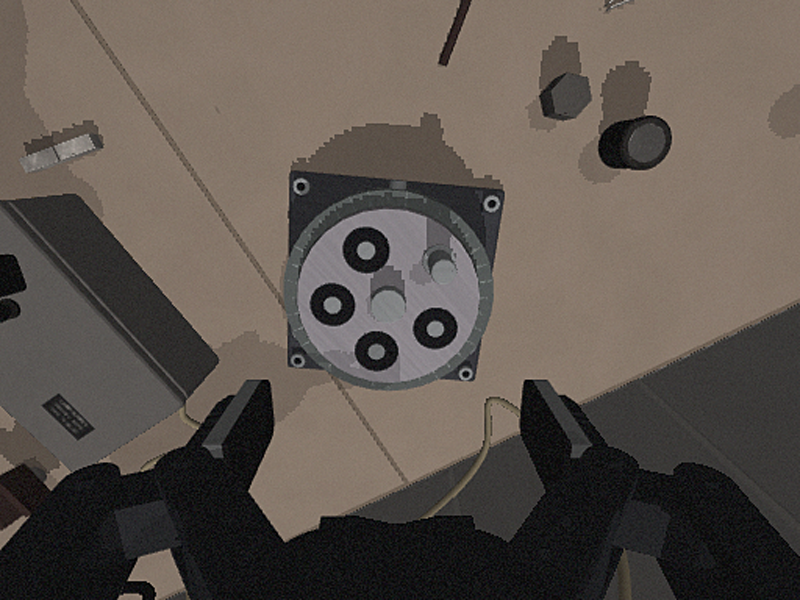

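Run:
```python
from h import *
p,r=robot.current_tool_pos(),robot.current_eef_rot(); print(p,r,robot.current_time_s())
a=vision.grab_frame("wrist"); 
p,r=robot.current_tool_pos(),robot.current_eef_rot(); print(p)
hsv=cv2.cvtColor(a,cv2.COLOR_RGB2HSV); m=((hsv[...,2]>118)&(hsv[...,1]<45)).astype(np.uint8); m[:115]=0;m[255:]=0;m[:,:170]=0;m[:,325:]=0
m=cv2.morphologyEx(m,cv2.MORPH_OPEN,np.ones((3,3)))
c=max(cv2.findContours(m,0,1)[0],key=cv2.contourArea); h=cv2.convexHull(c); e=cv2.fitEllipse(h); print(e)
w=np.array([wz(*q[0],.048,p,r) for q in h.astype(float)])
A=np.c_[2*w[:,:2],np.ones(len(w))]; s=np.linalg.lstsq(A,(w[:,:2]**2).sum(1),rcond=None)[0]; print("plate",s[:2],np.sqrt(s[2]+s[0]**2+s[1]**2))
print("boss",wz(248.3,193.9,.06,p,r),"pin",wz(283.5,171.5,.08,p,r))
v=cv2.resize(a[110:260,165:335,::-1],(680,600),interpolation=cv2.INTER_CUBIC)
hh=((h[:,0].astype(float)-[165,110])*4+2).astype(int); cv2.polylines(v,[hh],True,(0,0,255)); cv2.imwrite("pics/w2.png",v)
```

```text
[0.4845332  0.10834752 0.20043554] [ 1.79921518e+02  2.35165332e-02 -1.79765185e+02] 3.025
[0.48461355 0.10791156 0.20046451]
((248.22718811035156, 188.57382202148438), (110.52974700927734, 115.93878936767578), 94.12482452392578)
plate [0.49596257 0.10143362] 0.06164925925297936
boss [0.49388974 0.10167063 0.06      ] pin [0.46532655 0.13446319 0.08      ]
```

View pics/w2.png

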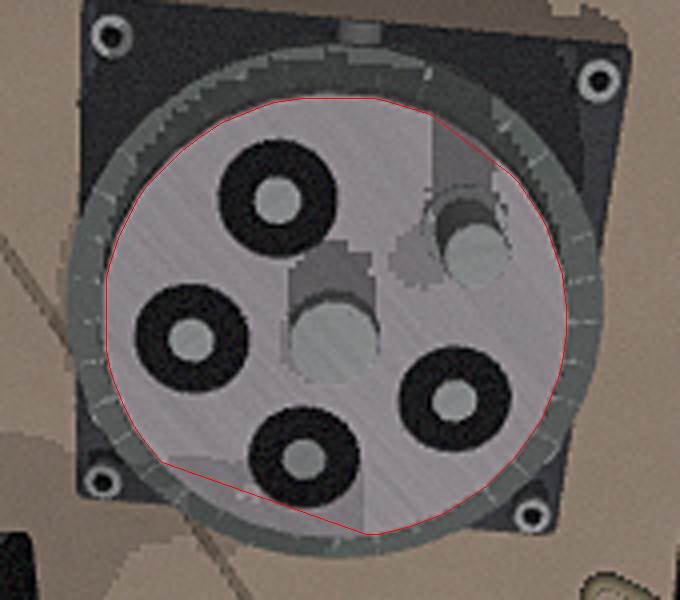

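```bash
cat >> h.py <<'E'
C=np.array([.4938,.1040]); Z=.072; Y0=-50.; T0=130.
def pose(th,z=Z,r=.044):
    t=np.radians(th); yaw=min(Y0+th-T0,268); 
    return [*(C+r*np.array([np.cos(t),np.sin(t)])),z],[180,0,(yaw+180)%360-180]
def sweep(th,end,step=12,v=.022,f=8):
    while th<end:
        th=min(th+step,end); n=robot.current_contact_force()
        s=robot.line_to(*pose(th),velocity=v,f_stop=f)
        F=np.array(robot.current_contact_force()); print(th,s,F.round(1),round(robot.current_time_s(),2))
        if s: break
    return th
E
python3 - <<'E'
from h import *
fingers.gripper_to(.35,20); print("gap",robot.current_finger_gap(),robot.tip_reach)
q=pose(T0,.15); robot.move_to(*q); print(robot.current_joint_positions())
ok=[t for t in range(130,500,12) if robot.inverse_kinematics(*pose(t)) is None]; print("bad",ok,[np.round(robot.inverse_kinematics(*pose(t))[6]) for t in range(130,500,36)])
robot.pause(.3); print(robot.line_to(pose(T0)[0],f_stop=6,velocity=.08)); robot.pause(.2)
print(robot.current_tool_pos(),robot.current_contact_force(),robot.current_time_s())
save("d2",vision.grab_frame("side")); save("w3",vision.grab_frame("wrist"))
a,b=cv2.imread("pics/d2.png"),cv2.imread("pics/w3.png")
cv2.imwrite("pics/c2.png",np.hstack([cv2.resize(a[165:285,200:320],(400,400)),cv2.resize(b[:,64:448],(400,400))]))
E
```

```text
gap 0.3499805249039884 0.017
[ -67.68968876   25.31331014   64.82112082  106.50099821  -25.40061982
   64.45451791 -133.5836367 ]
bad [] [np.float64(-128.0), np.float64(-96.0), np.float64(-62.0), np.float64(-27.0), np.float64(7.0), np.float64(-2.0), np.float64(31.0), np.float64(64.0), np.float64(98.0), np.float64(-163.0), np.float64(-163.0)]
False
[0.46584395 0.13789398 0.07241728] [-0.79712278 -0.39569436 -0.79860967] 8.4167
```

View pics/c2.png

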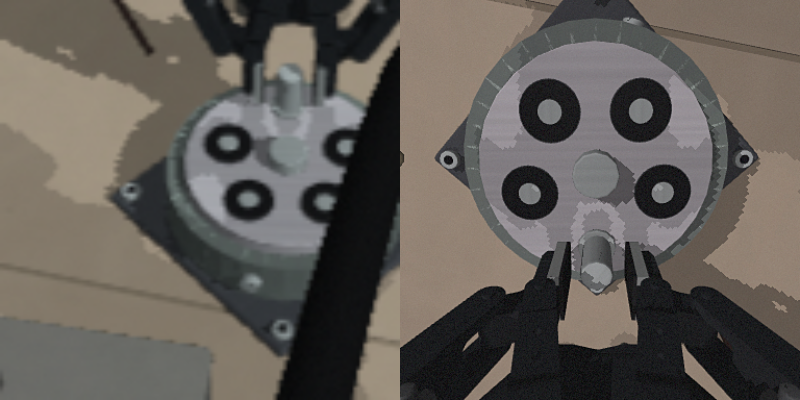

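Run:
```python
from h import *
th=sweep(T0,T0+300)
robot.pause(.2); print(th,robot.current_tool_pos(),robot.current_eef_rot(),robot.current_contact_force(),np.round(robot.current_joint_positions(),1),pose(th))
save("w4",vision.grab_frame("wrist"))
```

```text
142.0 False [-0.5 -0.6 -0.3] 9.08
154.0 False [0.4 0.5 0.2] 9.65
166.0 False [ 0.4  0.3 -0.3] 10.22
178.0 False [-0.9  0.7 -1.1] 10.78
190.0 False [ 0.2 -0.7  0.2] 11.35
202.0 False [-0.3  0.8  0.5] 11.92
214.0 False [ 0.6 -0.5 -0.8] 12.48
226.0 False [-1.  -0.4 -0.8] 13.05
238.0 False [-0.8 -0.9  0.6] 13.62
250.0 False [-0.2  0.5  0.2] 14.18
262.0 False [-0.6 -0.7  0.6] 14.75
274.0 False [-0.5 -0.5  0.3] 15.32
286.0 False [-0.2  0.8 -0.2] 15.88
298.0 False [-0.6 -0.1 -0.1] 16.45
310.0 False [-0.5 -0.2 -0.2] 17.02
322.0 False [-4.8 -3.5 -1.2] 17.58
334.0 True [-1.2 -2.4 -0. ] 17.86
334.0 [0.52304371 0.07356043 0.06911091] [-179.07831189   -0.50603361  146.000607  ] [-1.42923363 -0.84466873  0.62185037] [-19.6  26.   12.6 102.9  -6.5  52.8  51.7] ([np.float64(0.5333469380371634), np.float64(0.08471166954128057), 0.072], [180, 0, 154.0])
```

Run:
```python
from h import *
save("d3",vision.grab_frame("side"));save("s3",vision.grab_frame("scene"))
a,b,s=cv2.imread("pics/d3.png"),cv2.imread("pics/w4.png"),cv2.imread("pics/s3.png")
cv2.imwrite("pics/c3.png",np.hstack([cv2.resize(s[165:285,170:290],(400,400),interpolation=3),cv2.resize(b[:,64:448],(400,400))]))
```

```text
(no output)
```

View pics/c3.png

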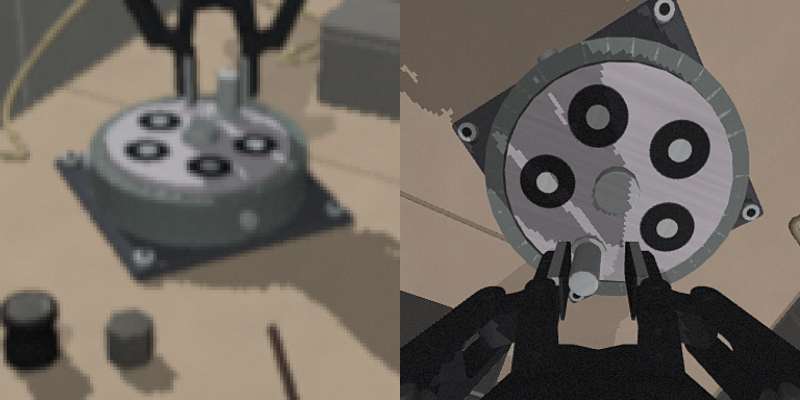

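Run:
```python
from h import *
p=np.array(robot.current_tool_pos()); d=p[:2]-C; t=np.array([d[1],-d[0]])/np.linalg.norm(d)
R=[180,0,146]
robot.line_to([*(p[:2]+.003*t),p[2]],R,velocity=.05); robot.line_to([*(p[:2]+.003*t),.14],R,velocity=.12)
fingers.gripper_to(0,20)
robot.line_to([*C,.12],R); robot.pause(.3)
print(robot.current_tool_pos(),robot.current_finger_gap())
robot.line_to([*C,.088],R,velocity=.08); robot.pause(.2); print(robot.current_contact_force())
s=robot.line_to([*C,.066],R,velocity=.025,f_stop=4.5)
print(s,robot.current_tool_pos(),robot.current_contact_force(),robot.current_time_s())
robot.pause(.1); z=robot.current_tool_pos()[2]; print("boss above rim mm",(z-.017-.04)*1e3,robot.current_contact_force(),robot.current_eef_rot())
```

```text
[0.4946042  0.1032186  0.12040086] -0.0021477834667215667
[ 0.06860648  0.0820932  -0.51699011]
True [0.49305525 0.1041766  0.07200467] [0.44608176 0.77697186 1.16819029] 21.7333
boss above rim mm 14.880184853200994 [-0.28485819  1.70246618  0.78935467] [-1.79930977e+02 -1.00022648e-01  1.46013010e+02]
```

Run:
```python
from h import *
R=[180,0,146]
s=robot.line_to([*C,.060],R,velocity=.02,f_stop=28)
F=robot.current_contact_force(); z=robot.current_tool_pos()[2]; print(s,F,"boss",(z-.057)*1e3)
robot.pause(.15); print((robot.current_tool_pos()[2]-.057)*1e3,robot.current_contact_force(),robot.current_time_s())
robot.line_to([*C,.15],R,velocity=.1); robot.pause(.3)
p,r=robot.current_tool_pos(),robot.current_eef_rot(); print(robot.current_time_s())
save("w5",vision.grab_frame("wrist"));save("d5",vision.grab_frame("side"));save("s5",vision.grab_frame("scene"))
a,b,s=[cv2.imread(f"pics/{n}5.png") for n in "dws"]
f=lambda i:cv2.resize(i,(400,300),interpolation=3)
cv2.imwrite("pics/c5.png",np.vstack([np.hstack([f(s[170:260,170:290]),f(a[165:255,220:340])]),np.hstack([f(b),f(b[20:260,100:420])])]))
```

```text
True [-1.10407503  0.66608287  4.16896726] boss 12.156296437582863
12.141239829734273 [-0.56293861 -2.28161364  4.96180642] 22.3667
23.6333
```

View pics/c5.png

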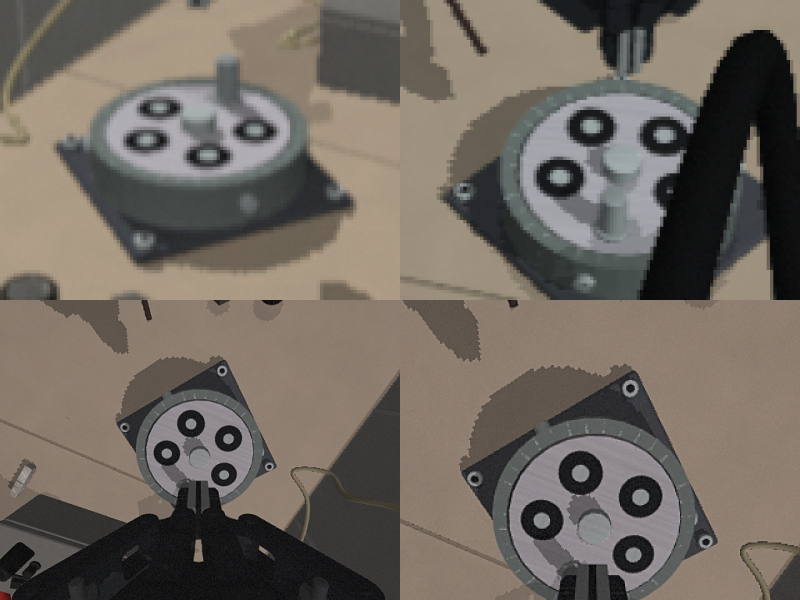

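Run:
```python
from h import *
R=[180,0,146]
robot.line_to([*C,.080],R,velocity=.1); robot.pause(.2)
s=robot.line_to([*C,.058],R,velocity=.025,f_stop=5); print(s,(robot.current_tool_pos()[2]-.057)*1e3)
s=robot.line_to([*C,.056],R,velocity=.02,f_stop=32); print(s,(robot.current_tool_pos()[2]-.057)*1e3,robot.current_contact_force())
robot.line_to([*C,.16],R,velocity=.1); robot.pause(.5)
s=robot.line_to([*(C-[.06,.03]),.25],R)
print(robot.current_time_s(),robot.current_contact_force())
for c in("scene","side"):
    vision.grab_frame(c)
    for l in("loupe_mid","hex_slug_mid","notched_bar_mid"):
        print(c,l,[np.round(q["rect"],1).tolist() for q in recognise(l,c)[:2]])
workorder.close_job()
```

```text
True 12.13964858045937
True 12.14882659748675 [-0.78090251 -1.10002406  4.50841226]
28.1667 [-0.38222846 -0.16552064 -1.41550986]
scene loupe_mid [[180.4, 266.1, 17.7, 21.9]]
scene hex_slug_mid [[209.4, 265.7, 15.6, 18.0], [230.6, 207.1, 52.1, 33.8]]
scene notched_bar_mid []
side loupe_mid [[296.8, 156.2, 14.2, 16.8]]
side hex_slug_mid [[277.1, 165.9, 9.3, 13.1]]
side notched_bar_mid []
the job is handed in; nothing more can be done
```

The carrier is keyed and pressed home, and I handed the job in at about 28 s with the arm clear.

- **Turning:** I held the pin loosely between the open pads and swept it round at about 22 mm/s. After roughly 185° of arm travel it stopped hard.
- **Drop:** A light touch on the boss read about 14.9 mm above the rim, a hair under the 15–17.5 mm you gave for a dropped carrier and well below the unkeyed 20 mm. I took it as keyed.
- **Pressing:** I pressed down on the boss until the 28 N stop, and it then stood at 12.15 mm above the rim. A second press stopped at 32 N with no further movement (12.14 to 12.15 mm). The pictures taken after the first press show the plate flush and level with the rim.
- **Bystanders:** The last recogniser check found the loupe and hex slug where they started, to within about 3 pixels. It missed the notched bar in both cameras. The arm never went near it, and it is still visible on the bench in the wrist picture taken after the first press.

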